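Burnish a stained-glass seam and set it in the bench press

TASK

Take the burnishing stylus from its forked rest and rub its tip slowly and lightly along the bent copper seam of the glass panel, from the end nearer the robot, round the bend, to the far end, staying on the seam; then hang the stylus back in its rest. After that push the carriage, with its upright wooden handle, fully home under the press, press the treadle right down to its stop for a moment and let it come up again. Leave everything else on the bench where it is.

Things in the scene. Friction and masses are not known exactly. Their poses are not given: they have to be found in the camera images.
- stylus: burnishing stylus: steel shaft 12 mm thick (8 mm at the round tip), square steel collar 34 x 34 mm from 70 to 76 mm above the tip, above it a square wooden handle 20 x 20 mm from 76 to 140 mm. Origin at the tip, z up along the handle, x and y square to the handle's flats. It starts hanging upright in the rest by its collar; tip 20 mm above the table.
- stylus_tip (a point): lowest point of the stylus's round tip
- stylus_seat (a point): centre of the underside of the stylus's collar, 70 mm above the tip
- rest: fixed dark wooden forked rest, foot 100 x 90 mm; two level prongs with a 20 mm wide slot between them, running along the rest's x and open to its -x; a back post closes the slot at x = +28 mm. Prong tops 90 mm above the table, prongs from x = -32 to +30 mm. Origin under the foot's centre.
- rest_seat (a point): where the centre of the collar's underside hangs: mid-slot, level with the prong tops
- panel: glass panel 130 x 90 x 6 mm with copper-foiled edges, lying on the carriage (top 38 mm above the table); it gives up to 5 mm on a sprung bed (about 2 N to start, 1 N per mm more). Origin under its centre; its x runs from the near edge to the far edge.
- seam_near: near leg of the bent copper-foil seam across the panel's top: a strip 6 mm wide, 56 mm long. Origin at its middle on the top surface, x along it away from the robot (seam end at x = -28 mm, bend at x = +28 mm), z up.
- seam_far: far leg of the seam, 6 mm wide, 56 mm long. Origin at its middle, x along it away from the robot (bend at x = -28 mm, far end of the seam at x = +28 mm).
- seam_bend (a point): the bend where the two legs meet
- carriage (a joint): how far the aluminium carriage under the panel has slid along the press's +y, m; it starts between 0 and 0.04, home against the stop is 0.16; sliding takes about 4 N
- handle_top (a point): centre of the top of the carriage's upright wooden handle, a post 30 mm (along the press's x) by 14 mm (along its y), 84 mm above the table, standing clear for its upper 58 mm
- press: fixed grey bench press, base plate 210 mm (x) x 440 mm (y, from -200 to +240 mm) x 12 mm. Origin under it; +y is the way the carriage slides home. A bridge 60 mm wide (y), 204 mm long (x), 94 mm high stands over y = +80 mm with a steel platen 150 x 100 mm under it (underside 51 mm high); the treadle sticks out beyond it at +y.
- treadle (a joint): angle of the sprung treadle, rad: 0 up, 0.25 fully down at its stop (the pad sinks 17 mm; about 5 N at first, 10 N at the stop); it springs back
- treadle_pad (a point): centre of the top of the treadle's rubber pad (75 x 45 mm), 70 mm above the table when up; 68 mm from the hinge
- jar: squat white-capped flux jar, 56 mm diameter, 75 mm high (bystander)
- can: plain aluminium drinks can, 66 mm diameter, 115 mm high (bystander)
- spool: empty white flanged spool, 54 mm diameter, 55 mm high (bystander)
- bench_brush: wooden bench brush lying flat, 225 mm long, 22 mm high; origin under the joint of handle and head (bystander)
- dish: open grey dish, 90 x 120 x 25 mm (bystander)
- screwdriver: screwdriver lying flat, 170 mm long (bystander)
Things that resemble listed ones, but are neither listed nor needed, are in the scene too. There is more than one size of the stylus; the one meant has the size given above. Of the things that look like the rest, take the one that is farthest to the robot's left at the start.

How it is judged:
By the outcome, as a careful person would: the job done as asked, in the order asked, and still so for the second after the job is handed in, with the robot touching nothing.
It also fails if it takes over 72 s, if anything falls off the work surface, if the arm or the gripper's body presses on something with over 40 N, if the wrist force passes 120 N, or if a joint passes its speed limit or range.

ROBOT

A 7-joint arm with a two-finger parallel gripper is mounted at the origin on the work surface. World frame = base frame: x ahead of the robot, y to its left, z up, the work surface at z = 0. Lengths are in m, angles in rad, forces in N, time in s.
With the tool pointing down it reaches from about 0.425 to 0.925 m from the base axis. Payload 6.8 kg.
Tool frame: the origin (TCP) lies at the very end of the fingers, on their centre line; the grasp point (between the pads) lies 19 mm behind it (grip_point_offset is the distance from the TCP to the grasp point, in m); z points along the fingers, y is the line along which they close (so a half turn about z gives the same grasp; the last joint's range is limited). The gripper opens to 85 mm and grips with 20 to 120 N. Pads are 22 mm wide; open, the fingers measure 114 mm over their backs; the gripper's body (76 mm by 85 mm) begins 54 mm behind the grasp point. The pads swing forward as they close: fully open they stand 13 mm farther back than shut.
Start: joints at [-1.37, 0.477, 0.022, 1.555, -0.011, 1.109, -0.083], TCP at [0.205, 0.643, 0.231] pointing down, gripper open.
Joint ranges: [-2.96, 2.96], [-0.34, 2.1], [-1.41, 1.46], [0.24, 2.44], [-1.37, 4.51], [0.17, 1.92], [-2.96, 2.96]. Speed limits (rad/s): [2.39, 2.39, 3.14, 3.14, 3.14, 3.14, 3.14].

INTERFACE

Orientations are given as a unit quaternion [w, x, y, z].
In Python, from station import * gives the robot as it stands.
- The arm moves only by the tool carry_out, never from a script. Its argument "rows" is text: rows parted by semicolons, each of 4 numbers parted by spaces: the shift along the world's x, y, z in mm, then the turn about the world's z in degrees. In form: dx dy dz yaw; .... A call has 1 to 10 rows; each row shifts and turns the commanded pose from where the row before left it; what a row does not reach is not made up. A row lasts 1/8 s, in which the tool goes at most 62.5 mm and 10.7 degrees, less where a joint would pass 70% of its speed; a pose out of reach is approached as far as the arm can. A call is refused whole if a number of a shift passes 62.5 or a number of a turn 10.7, either way. A call with a gripper value outside its range is refused whole. "claw" is the finger opening in mm, from 0 to 85.4, set as the call begins (left out, the last holds). The fingers move at their own pace and stop on an object; "force" is the grip in N (left out, the last holds). Time passes only in rows, so rows that do not move let the fingers close. It gives the time, the measured TCP pose, the force, the opening and the grip force at its end, in the units of the state.
- get_obs(): the state, without advancing time (a new reading comes with each control period).
- read_camera(name): name is "side" or "top" or "wrist"; returns a dict with "img" (400x640x3 uint8, blue, green, red), "fov_y" (degrees; the focal length in pixels is half the picture's height over the tangent of half this angle, whatever the lens; pixels are square), "cx", "cy" (the principal point, pixels), "distortion" ([k1, k2, p1, p2, k3] as OpenCV has them; the pictures are not rectified), "world_to_cam" (4x4, takes a point from world to camera coordinates). Camera axes: x right, y up, looking along -z (the intrinsics and any distortion apply to the point x, -y, -z); pixel columns grow to the right and rows downward; lengths in m; the calibration is good to about 2 mm. A picture is of the moment at which its call begins. There is no depth.
- hand_in(): hands the job in; it is judged then, once.
Trained networks look in the newest picture that a camera, given by its name, has taken for a name from the list of things; names that differ only in an ending like _2 or _b are one class to them, and where a whole thing is asked for, a point or a joint stands for the part that bears it (a point fixed in the world has none). Each returns a list of dicts, best first, with "confidence" (0 to 1); they miss things now and then, are a little off and sometimes report something else, mostly with a low value. They report only what shows in the picture. A call takes as long as a camera call. They do not tell look-alikes from the thing itself.
- recognise(camera, thing): "centre" ([column, row] in pixels, amid what is visible of it).
- outline_of(camera, thing): "pixels" (400x640 bool, what is visible of it) and "centre" ([column, row] in pixels, amid what is visible of it).
- place_of(camera, thing): "centre" ([column, row] in pixels: a listed point, or the origin of a listed thing).
The state is a dict: "t": time; "q": joint angles; "joint_vel": joint speeds; "joint_torque": joint torques, N m; "eef_pos": TCP position; "tool_rot": TCP orientation; "contact_force": force on the tool from outside, world axes, zero at the start; "torque": the same for the moment, N m; "gripper_width": opening from 0.0 (shut) to 1.0 (fully open); "grasp_force": force on a finger pad.
Only numpy, scipy, OpenCV 4.12 (cv2) and the standard library are available. Lean on these libraries where they do the work, as an engineer would, in place of code of your own. Each camera call takes 0.05 s, during which the arm holds its last target. There are 200 camera calls.

## Working session

There is one attempt and no reset: what is moved stays moved. The work goes in short steps, Python scripts to look and compute and a tool call to move; the robot and the scene stay as the last step left them, time stands still between calls to the robot, and variables do not carry over. Pictures are saved under pics/ and viewed, at most 10 in all, crops included, and the job is handed in when it is done.

Besides the shell and the picture viewer there is one more tool, called as name(argument=value, ...) on one line, values as JSON. carry_out: Moves the arm, as the interface text tells. Its arguments: {"type":"object","properties":{"rows":{"type":"string"},"claw":{"type":"number"},"force":{"type":"number"}},"required":["rows"]}

```bash
ls; mkdir -p pics; cat > h.py <<'E'
from station import *
import numpy as np, cv2
def cam(n):
    c=read_camera(n); h,w=c["img"].shape[:2]
    f=h/2/np.tan(np.radians(c["fov_y"])/2)
    c["K"]=np.array([[f,0,c["cx"]],[0,f,c["cy"]],[0,0,1.]]); c["d"]=np.array(c["distortion"],float)
    M=np.diag([1,-1,-1,1.])@np.array(c["world_to_cam"]); c["M"]=M; return c
def ray(c,p):
    u=cv2.undistortPoints(np.array([[p]],float),c["K"],c["d"])[0,0]
    R,t=c["M"][:3,:3],c["M"][:3,3]
    return -R.T@t, R.T@np.array([u[0],u[1],1])
def atz(c,p,z):
    o,d=ray(c,p); return o+d*(z-o[2])/d[2]
def proj(c,P):
    P=np.array(P,float).reshape(-1,3)
    return cv2.projectPoints(P,cv2.Rodrigues(c["M"][:3,:3])[0],c["M"][:3,3],c["K"],c["d"])[0][:,0]
def tri(rs):
    A=0;b=0
    for o,d in rs:
        d=d/np.linalg.norm(d);Q=np.eye(3)-np.outer(d,d);A=A+Q;b=b+Q@o
    return np.linalg.solve(A,b)
E
python3 - <<'E'
from h import *
np.set_printoptions(precision=4,suppress=True)
cs={n:cam(n) for n in("side","top")}
for n,c in cs.items():
    cv2.imwrite(f"pics/{n}0.png",c["img"]); print(n,-c["M"][:3,:3].T@c["M"][:3,3])
Z=dict(stylus_tip=.02,stylus_seat=.09,rest_seat=.09,rest=0,seam_near=.038,seam_far=.038,seam_bend=.038,panel=.032,handle_top=.084,press=0,treadle_pad=.07,jar=0,can=0,spool=0,bench_brush=0,dish=0,screwdriver=0)
for k,z in Z.items():
    for n,c in cs.items():
        for r in place_of(n,k)[:4]:
            print(k,n,round(r["confidence"],2),np.round(r["centre"],1),atz(c,r["centre"],z)[:2])
print(get_obs())
E
```

```text
pics
side [0.009  0.9204 0.8176]
top [ 0.4855 -0.0265  1.3144]
stylus_tip side 0.77 [260.2 313. ] [0.5205 0.385 ]
stylus_tip top 0.59 [180.7 261.2] [0.3941 0.3893]
stylus_tip top 0.58 [239.4 193.5] [0.5961 0.2093]
stylus_tip top 0.54 [333.2 207.6] [ 0.5465 -0.077 ]
stylus_seat side 0.83 [257.6 290. ] [0.5274 0.3749]
stylus_seat side 0.52 [427.8 181. ] [ 0.3272 -0.3592]
stylus_seat top 0.76 [173.2 264.7] [0.3895 0.3884]
stylus_seat top 0.72 [175.1 212.9] [0.538  0.3828]
rest_seat side 0.87 [258.2 292.9] [0.5199 0.3822]
rest_seat side 0.66 [343.8 290. ] [0.3397 0.2695]
rest_seat side 0.47 [218.3 264.2] [0.6808 0.3503]
rest_seat top 0.89 [216.2 281.1] [0.3403 0.2655]
rest side 0.87 [345.  314.6] [0.3364 0.2666]
rest side 0.69 [258.5 314.3] [0.5345 0.3773]
rest side 0.61 [259.5 307.1] [0.5477 0.3559]
rest side 0.29 [260.9 292.4] [0.5777 0.3104]
rest top 0.69 [222.8 274.6] [0.3489 0.2665]
rest top 0.61 [187.6 217.5] [0.5267 0.3741]
seam_near top 0.62 [335.1 214.5] [ 0.5247 -0.0816]
seam_far top 0.56 [335.1 192.5] [ 0.5913 -0.0832]
seam_bend top 0.69 [330.2 206.3] [ 0.5498 -0.0673]
panel s
[... 797 characters left out ...]
6 0.4455]
screwdriver side 0.44 [424.  180.6] [ 0.3811 -0.5133]
screwdriver top 0.77 [475.5 257.1] [ 0.3827 -0.5189]
screwdriver top 0.67 [311.2 202.1] [ 0.5661 -0.0097]
{'t': 1.8, 'q': array([-1.3701,  0.477 ,  0.0224,  1.5554, -0.0115,  1.1093, -0.0831]), 'joint_vel': array([-0.0021, -0.0006,  0.0007,  0.0018, -0.0009, -0.0009,  0.0006]), 'joint_torque': array([ -0.0002, -59.6317,   1.6063, -28.1539,   0.0125,   0.0016,
         0.    ]), 'eef_pos': array([0.2051, 0.6431, 0.2313]), 'tool_rot': array([-0.    ,  0.1538,  0.9881,  0.    ]), 'contact_force': array([-0.6295, -0.2566,  0.5112]), 'torque': array([-0.0453, -0.0542,  0.0186]), 'grasp_force': 0.0, 'gripper_width': 1.000357638483305}
```

View images.

View pics/top0.png

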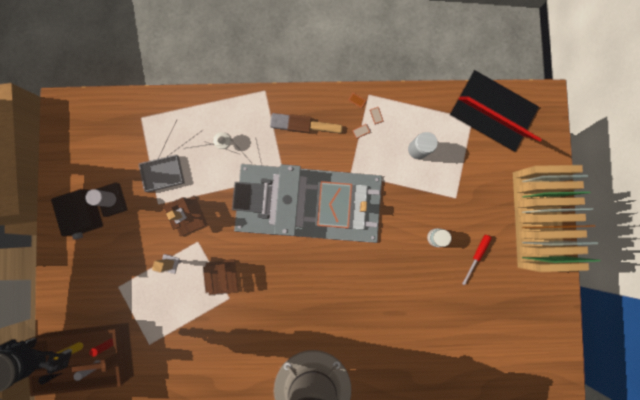

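View pics/side0.png

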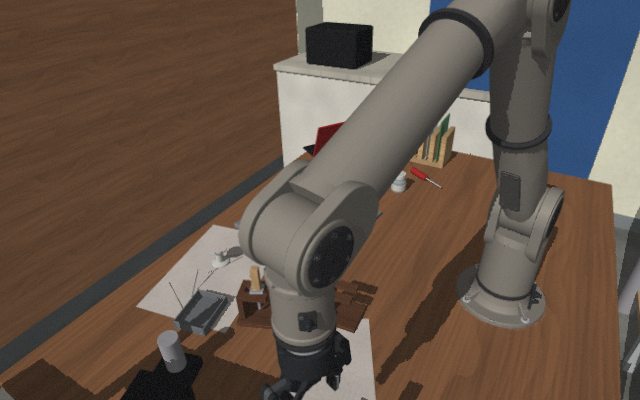

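```bash
python3 - <<'E'
import cv2,numpy as np
t=cv2.imread("pics/top0.png");s=cv2.imread("pics/side0.png")
a=cv2.resize(t[180:310,110:270],None,fx=5,fy=4.6,interpolation=cv2.INTER_CUBIC)
a=cv2.resize(t[185:305,130:270],(700,600),interpolation=cv2.INTER_CUBIC)
cv2.imwrite("pics/c1.png",a)
b=cv2.resize(t[155:250,225:390],(800,460),interpolation=cv2.INTER_CUBIC);cv2.imwrite("pics/c2.png",b)
E
```

```text
(no output)
```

View pics/c1.png

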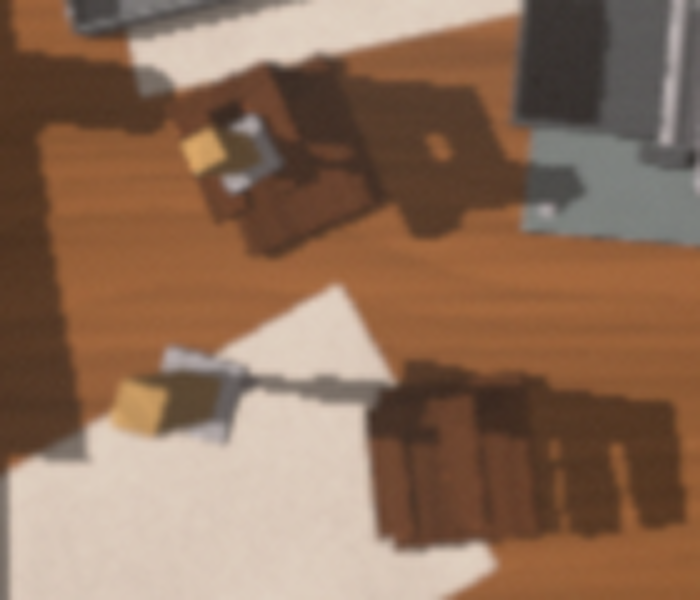

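View pics/c2.png

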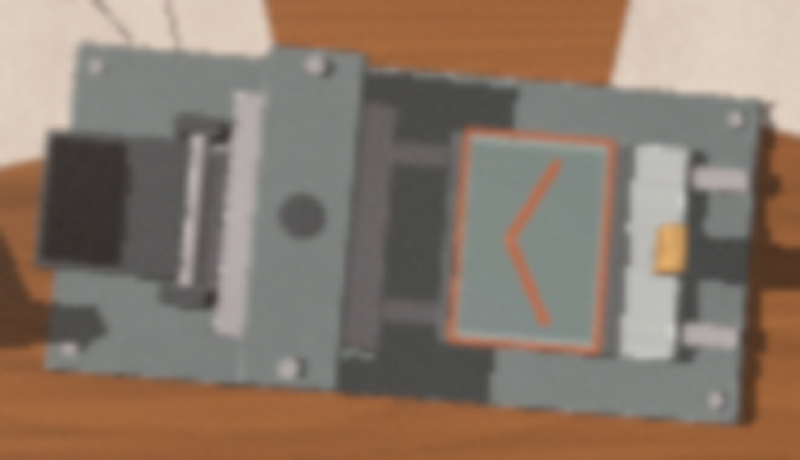

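carry_out(rows="34 -30 12 0;34 -30 12 0;34 -30 12 0;34 -30 12 0;34 -30 12 0;34 -30 12 0;34 -30 0 0;34 -30 0 0")

```text
t: 2.8
eef_pos: [0.4782, 0.4021, 0.3037]
tool_rot: [0.0, 0.154, 0.988, 0.0]
contact_force: [-0.1, 0.4, -1.0]
gripper_width: 1.0
grasp_force: 0.0
```

```bash
python3 - <<'E'
from h import *
np.set_printoptions(precision=4,suppress=True)
c=cam("wrist");cv2.imwrite("pics/w1.png",c["img"]);print(get_obs()["eef_pos"],get_obs()["t"],-c["M"][:3,:3].T@c["M"][:3,3],c["M"][:3,:3])
for k,z in dict(stylus_seat=.09,rest_seat=.09,rest=0).items():
    for r in place_of("wrist",k)[:4]: print(k,round(r["confidence"],2),np.round(r["centre"],1),atz(c,r["centre"],z)[:2])
E
```

```text
[0.4841 0.3956 0.3037] 2.85 [0.4089 0.4253 0.447 ] [[ 0.3018  0.9534  0.0016]
 [ 0.9137 -0.2897  0.2851]
 [ 0.2722 -0.0846 -0.9585]]
stylus_seat 0.95 [287.5 110.4] [0.3946 0.398 ]
stylus_seat 0.91 [307.7 225.9] [0.5336 0.3769]
stylus_seat 0.67 [ 55.4 309.4] [ 0.546  -0.0014]
stylus_seat 0.56 [293.5 345.6] [0.7022 0.3007]
rest_seat 0.9 [166.7 102.6] [0.3447 0.2708]
rest_seat 0.7 [309.2 228.4] [0.5374 0.3777]
rest 0.75 [308.3 205.3] [0.5332 0.376 ]
rest 0.57 [198.9 102.5] [0.3426 0.2755]
rest 0.23 [ 40.7 294.6] [ 0.5466 -0.1181]
```

View pics/w1.png

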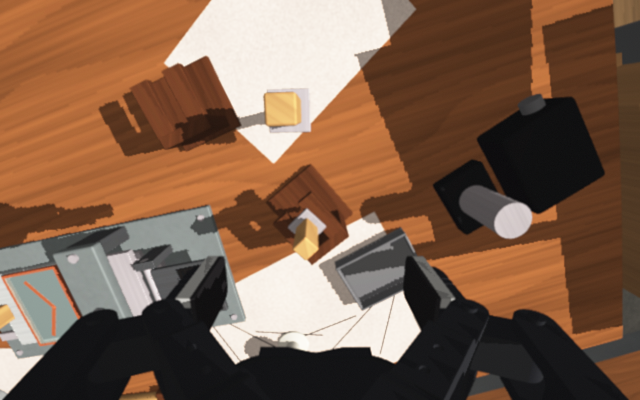

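```bash
cat >> h.py <<'E'
def ortho(c,x0,x1,y0,y1,z,s=.00025):
    # image: up=+x, left=+y
    X,Y=np.meshgrid(np.arange(x1,x0,-s),np.arange(y1,y0,-s),indexing="ij")
    p=proj(c,np.stack([X,Y,X*0+z],-1).reshape(-1,3)).reshape(*X.shape,2).astype(np.float32)
    return cv2.remap(c["img"],p[...,0],p[...,1],cv2.INTER_CUBIC)
E
python3 - <<'E'
from h import *
c=cam("wrist")
a=ortho(c,.465,.605,.305,.445,.09)
g=cv2.cvtColor(a,cv2.COLOR_BGR2RGB)[...,::-1]
cv2.imwrite("pics/o1.png",np.clip(a.astype(float)*1.6,0,255))
E
```

```text
[ WARN:0@0.532] global loadsave.cpp:1063 imwrite_ Unsupported depth image for selected encoder is fallbacked to CV_8U.
```

View pics/o1.png

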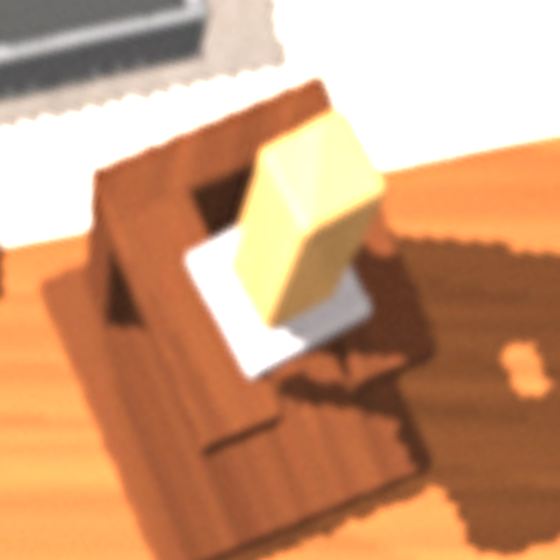

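carry_out(rows="10 -4 0 9.4;10 -4 0 9.4;10 -4 0 9.4;10 -4 0 9.4;9 -3 0 9.4;0 0 0 0;0 0 0 0")

```text
t: 3.92
eef_pos: [0.525, 0.3853, 0.3032]
tool_rot: [-0.0, -0.252, 0.968, 0.0]
contact_force: [-0.5, -0.6, 0.2]
gripper_width: 1.002
grasp_force: 0.0
```

```bash
python3 - <<'E'
from h import *
np.set_printoptions(precision=4,suppress=True)
c=cam("wrist");o=get_obs();print(o["eef_pos"],o["t"],o["tool_rot"],o["contact_force"],-c["M"][:3,:3].T@c["M"][:3,3])
a=ortho(c,.465,.605,.305,.445,.09)
cv2.imwrite("pics/o2.png",np.clip(a.astype(float)*1.6,0,255).astype(np.uint8))
for k,z in dict(stylus_seat=.09,rest_seat=.09).items():
    for r in place_of("wrist",k)[:4]: print(k,round(r["confidence"],2),np.round(r["centre"],1),atz(c,r["centre"],z)[:2])
E
```

```text
[0.5251 0.3852 0.3033] 3.975 [-0.0002 -0.2526  0.9676  0.0003] [ 0.0711 -0.0739  0.2705] [0.4616 0.3512 0.4466]
stylus_seat 0.9 [382.8  81.7] [0.3934 0.3991]
stylus_seat 0.8 [301.9 181.4] [0.5357 0.3753]
```

View pics/o2.png

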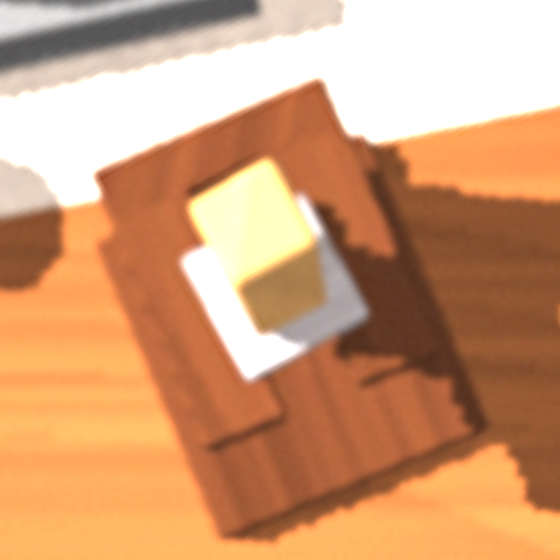

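carry_out(rows="3 -5 -20 1.7;4 -5 -35 0;0 0 -40 0;0 0 -40 0;0 0 -35 0;0 0 -15 0;0 0 -8 0;0 0 0 0")

```text
t: 5.08
eef_pos: [0.5334, 0.3745, 0.1109]
tool_rot: [0.0, -0.267, 0.964, 0.0]
contact_force: [0.7, -0.1, 0.9]
gripper_width: 1.004
grasp_force: 0.0
```

carry_out(rows="0 0 0 0;0 0 0 0;0 0 0 0;0 0 0 0;0 0 0 0;0 0 0 0", claw=10, force=60)

```text
t: 5.82
eef_pos: [0.5333, 0.3743, 0.1107]
tool_rot: [0.0, -0.267, 0.964, 0.0]
contact_force: [-1.1, 0.1, 4.9]
gripper_width: 0.231
grasp_force: 59.2
```

carry_out(rows="0 0 5 0;0 0 15 0;0 0 30 0;0 0 30 0;0 0 20 0;0 -20 0 0;3 -40 0 0;6 -50 0 0;8 -50 0 0;10 -50 0 0")

```text
t: 7.08
eef_pos: [0.5591, 0.1605, 0.2093]
tool_rot: [-0.001, -0.267, 0.964, -0.0]
contact_force: [0.4, -0.6, -1.0]
gripper_width: 0.224
grasp_force: 58.7
```

carry_out(rows="10 -50 0 0;10 -50 0 0;10 -40 0 0;8 -25 0 0;5 -15 0 0;0 0 0 0;0 0 0 0")

```text
t: 7.95
eef_pos: [0.6026, -0.0144, 0.21]
tool_rot: [-0.0, -0.268, 0.963, 0.0]
contact_force: [0.8, -0.0, -0.6]
gripper_width: 0.227
grasp_force: 58.7
```

```bash
python3 - <<'E'
from h import *
np.set_printoptions(precision=4,suppress=True)
c=cam("wrist");o=get_obs();print(o["eef_pos"],o["t"],o["tool_rot"],o["contact_force"],o["gripper_width"],-c["M"][:3,:3].T@c["M"][:3,3])
T=o["eef_pos"]-[0,0,.0907]
print("tip pred px",proj(c,T))
for k,z in dict(stylus_tip=T[2],stylus_seat=T[2]+.07,seam_near=.038,seam_far=.038,seam_bend=.038,panel=.032,handle_top=.084,press=0,treadle_pad=.07).items():
    for r in place_of("wrist",k)[:3]: print(k,round(r["confidence"],2),np.round(r["centre"],1),atz(c,r["centre"],z)[:2])
cv2.imwrite("pics/w3.png",c["img"])
a=ortho(c,.475,.635,-.19,.03,.038,.0003);cv2.imwrite("pics/o3.png",a)
v=np.vstack([cv2.copyMakeBorder(c["img"][0:330,0:640],0,0,0,160,0)[:,:],]) 
cv2.imwrite("pics/o3.png",a);print(a.shape)
E
```

```text
[ 0.6028 -0.0142  0.2101] 8.0 [-0.0002 -0.2683  0.9633  0.0005] [ 0.503  -0.0279 -2.0803] 0.22688633948039347 [ 0.5405 -0.0506  0.3533]
tip pred px [[313.1021 208.0501]]
stylus_tip 0.95 [312.8 207.1] [ 0.6022 -0.0148]
stylus_seat 0.93 [317.4 242.9] [ 0.6012 -0.0118]
seam_near 0.57 [298.6  97. ] [ 0.5337 -0.073 ]
seam_far 0.8 [266.5 136.6] [ 0.5837 -0.0817]
seam_bend 0.71 [294.9 129.1] [ 0.5623 -0.0606]
panel 0.88 [285.5 115.9] [ 0.5563 -0.0756]
handle_top 0.57 [190.1  52.3] [ 0.5504 -0.1633]
press 0.62 [327.9 148.2] [ 0.5637 -0.0184]
treadle_pad 0.88 [487.1 280.6] [0.589  0.1947]
treadle_pad 0.64 [192.7  52.9] [ 0.5502 -0.167 ]
(534, 734, 3)
```

View pics/w3.png

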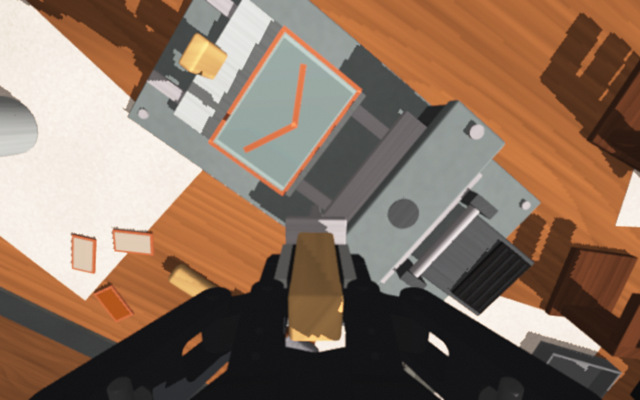

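```bash
python3 - <<'E'
from h import *
np.set_printoptions(precision=4,suppress=True)
c=cam("wrist");a=ortho(c,.475,.635,-.17,.03,.038,.00025)
h=cv2.cvtColor(a,cv2.COLOR_BGR2HSV)
m=((h[...,0]<18)&(h[...,1]>95)).astype(np.uint8)
n,l,s,ct=cv2.connectedComponentsWithStats(m)
W=lambda u,v:(.635-v*.00025,.03-u*.00025)
u,v=W(0,0),0
j=l[int((.635-.5623)/.00025),int((.03+.0606)/.00025)-0]
for i in range(1,n):
    if s[i][4]>800: print(i,s[i],W(*ct[i]))
best=min(range(1,n),key=lambda i:abs(s[i][4]-11000)+1e3*np.hypot(*(np.array(W(*ct[i]))-[.56,-.072]))*1000)
ys,xs=np.where(l==best);P=np.stack(W(xs,ys),1);print(best,len(P))
np.save("seam.npy",P)
# split legs by fitting: near end = min x, far = max x, bend = farthest from chord
A=P[P[:,0].argmin()];B=P[P[:,0].argmax()]
d=(B-A)/np.linalg.norm(B-A);nrm=np.array([-d[1],d[0]]);k=(P-A)@nrm;C=P[abs(k).argmax()];print(A,B,C)
L=[]
for p,q in((A,C),(C,B)):
    e=(q-p)/np.linalg.norm(q-p);t=(P-p)@e;f=abs((P-p)@np.array([-e[1],e[0]]))
    S=P[(t>.012)&(t<np.linalg.norm(q-p)-.012)&(f<.009)]
    vx,vy,x,y=cv2.fitLine(S.astype(np.float32),cv2.DIST_L2,0,1e-5,1e-6).ravel()
    L.append((np.array([x,y]),np.array([vx,vy])*np.sign(vx)));print("leg",x,y,np.degrees(np.arctan2(vy,vx)))
(p,e),(q,f)=L
r=np.linalg.solve(np.stack([e,-f],1),q-p);bend=p+r[0]*e
T=(P-bend);print("bend",bend,"near end",bend-e*.056,((-T)@e).max(),"far",bend+f*.056,(T@f).max())
bad=a.copy();bad[m>0]=(255,0,255)
E
```

```text
1 [  213    18   434   580 30170] (np.float64(0.5579776433543255), np.float64(-0.07736152635067949))
2 [  362   105   147   417 11175] (np.float64(0.5581386129753915), np.float64(-0.07665733780760627))
2 11175
[ 0.5048 -0.0823] [ 0.6088 -0.0925] [ 0.56   -0.0605]
leg 0.53326887 -0.07362526 21.567606
leg 0.5828403 -0.07890766 -33.255497
bend [ 0.5592 -0.0634] near end [ 0.5071 -0.084 ] 0.058004989666596826 far [ 0.606  -0.0941] 0.05810956261614934
```

carry_out(rows="-15 -11 0 0;-25 -18 0 0;-25 -18 -10 0;-20 -15 -20 0;-10 -7.6 -20 0;0 0 -15 0;0 0 -6 0;0 0 0 0;0 0 0 0")

```text
t: 9.62
eef_pos: [0.5089, -0.0852, 0.1398]
tool_rot: [0.001, -0.268, 0.964, -0.0]
contact_force: [0.2, -0.8, -1.2]
gripper_width: 0.225
grasp_force: 58.7
```

```bash
python3 - <<'E'
from h import *
np.set_printoptions(precision=4,suppress=True)
c=cam("wrist");s=cam("top");o=get_obs();print(o["eef_pos"],o["t"],o["tool_rot"],o["contact_force"])
T=o["eef_pos"]-[0,0,.0907]
for n,q in(("wrist",c),("top",s)):
  print("tip pred px",proj(q,T),proj(q,[.5071,-.084,.038]))
  for r in place_of(n,"stylus_tip")[:3]: print(r["confidence"],r["centre"],atz(q,r["centre"],T[2]))
u,v=proj(c,T)[0].astype(int)
cv2.imwrite("pics/w4.png",cv2.resize(c["img"][max(0,v-60):v+60,u-80:u+80],(800,600),interpolation=cv2.INTER_CUBIC));print(u,v)
E
```

```text
[ 0.5088 -0.0853  0.1398] 9.725 [ 0.0005 -0.2675  0.9636 -0.0001] [ 0.4753  0.4033 -1.6855]
tip pred px [[313.1389 207.3524]] [[315.5679 202.6622]]
0.96 [316.5, 206.9] [ 0.507  -0.0832  0.0491]
tip pred px [[336.647  219.6779]] [[336.0545 220.307 ]]
0.82 [182.3, 260.2] [0.399  0.3752 0.0491]
313 207
```

View pics/w4.png

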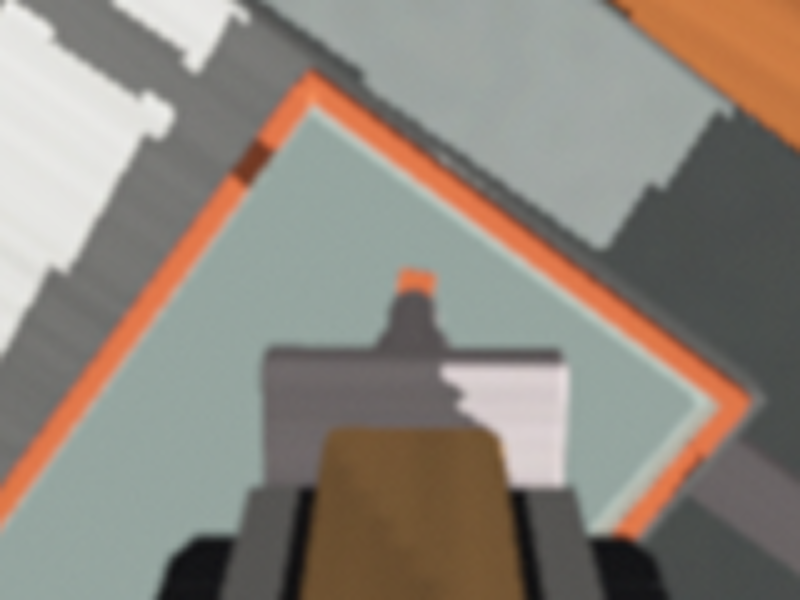

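carry_out(rows="15 7 1 0;25 11 0 0;25 11 0 0;18 7 0 0;8 4 0 0;0 0 0 0;0 0 0 0")

```text
t: 10.7
eef_pos: [0.5984, -0.046, 0.1402]
tool_rot: [-0.0, -0.267, 0.964, -0.0]
contact_force: [-0.2, 0.1, -1.6]
gripper_width: 0.23
grasp_force: 58.8
```

```bash
cat > seam.py <<'E'
from h import *
np.set_printoptions(precision=4,suppress=True)
c=cam("wrist");o=get_obs();print(o["eef_pos"],o["t"],o["contact_force"],"f",c["K"][0,0])
T=o["eef_pos"]-[0,0,.0907]
print("tip",proj(c,T),"seat",proj(c,T+[0,0,.07]),"tcp",proj(c,o["eef_pos"]))
for r in place_of("wrist","stylus_tip")[:2]: print(r["confidence"],r["centre"])
def fit(c):
    a=ortho(c,.475,.635,-.17,.03,.038,.00025)
    h=cv2.cvtColor(a,cv2.COLOR_BGR2HSV)
    m=((h[...,0]<18)&(h[...,1]>95)).astype(np.uint8)
    n,l,s,ct=cv2.connectedComponentsWithStats(m)
    W=lambda u,v:(.635-v*.00025,.03-u*.00025)
    k=[i for i in range(1,n) if 6000<s[i][4]<14000 and np.hypot(*(np.array(W(*ct[i]))-[.558,-.077]))<.02]
    print([s[i][4] for i in k]); ys,xs=np.where(l==k[0]);P=np.stack(W(xs,ys),1)
    A=P[P[:,0].argmin()];B=P[P[:,0].argmax()]
    d=(B-A)/np.linalg.norm(B-A);C=P[abs((P-A)@np.array([-d[1],d[0]])).argmax()]
    L=[]
    for p,q in((A,C),(C,B)):
        e=(q-p)/np.linalg.norm(q-p);t=(P-p)@e;f=abs((P-p)@np.array([-e[1],e[0]]))
        S=P[(t>.012)&(t<np.linalg.norm(q-p)-.012)&(f<.009)]
        vx,vy,x,y=cv2.fitLine(S.astype(np.float32),cv2.DIST_L2,0,1e-5,1e-6).ravel()
        L.append((np.array([x,y]),np.array([vx,vy])*np.sign(vx)))
    (p,e),(q,f)=L
    r=np.linalg.solve(np.stack([e,-f],1),q-p);b=p+r[0]*e;T=P-b
    print("near",b-e*.056,"bend",b,"far",b+f*.056,"ang",np.degrees(np.arctan2([e[1],f[1]],[e[0],f[0]])),"len",((-T)@e).max(),(T@f).max())
fit(c)
c["K"]=c["K"].copy();c["K"][0,2]+=2.5;c["K"][1,2]+=1.2
fit(c)
# collar/shaft edges in the picture
g=cv2.cvtColor(c["img"],cv2.COLOR_BGR2GRAY)
for r in (205,207,209,211,213,215,222): print(r,g[r,296:336:1])
cv2.imwrite("pics/w5.png",c["img"])
E
python3 seam.py
```

```text
[ 0.5985 -0.0461  0.1403] 10.75 [ 0.1093 -0.6664 -1.4261] f 302.43102096622124
tip [[312.9276 207.7853]] seat [[312.2267 242.7226]] tcp [[311.9063 258.7244]]
0.93 [315.8, 204.8]
[np.int32(10980)]
near [ 0.5069 -0.084 ] bend [ 0.559  -0.0633] far [ 0.6059 -0.0939] ang [ 21.657 -33.053] len 0.05794612747836836 0.05816208433539527
[np.int32(10951)]
near [ 0.5071 -0.0861] bend [ 0.5592 -0.0655] far [ 0.6061 -0.0962] ang [ 21.5195 -33.1377] len 0.05785791043424285 0.0581788659536772
205 [159 159 158 159 159 159 159 159 159 159 160 159 159 159 158 152 137 120
 107 102 103 113 132 149 164 177 187 185 173 156 144 141 143 143 139 128
 119 115 116 116]
207 [159 159 158 159 159 158 159 158 159 159 159 158 160 158 149 121  91  82
  83  83  83  82  91 123 164 180 174 161 151 145 137 118 113 123 121 115
 113 114 110  98]
209 [158 158 158 159 159 158 159 159 159 158 158 158 159 154 130  97  82  82
  83  85  83  82  86 112 149 162 151 145 142 128 104  98 108 116 117 116
 113 103  87  76]
211 [158 159 159 159 159 159 159 158 159 158 159 159 160 152 126  93  82  83
  83  84  83  83  85 101 133 147 145 140 126 107 101 110 117 118 118 112
  96  81  74  74]
213 [158 159 160 158 159 159 159 159 159 158 159 158 147 124  98  84  82  83
  85  83  85  84  82  84  98 120 132 119 104 106 113 116 114 113 103  87
  77  73  74  74]
215 [141 144 147 149 147 148 149 147 148 148 148 137 111  86  80  82  83  83
  83  84  84  83  82  82  85  94 104 109 111 113 115 113 106  93  79  75
  75  74  75  74]
222 [104 106 105 106 106 105 105 104 106 105 104 104 105 104 105 104 105 104
 105 105 104 104 104 102 112 146 172 192 206 210 210 210 210 210 210 210
 210 209 210 209]
```

carry_out(rows="-15 -6.5 0 0;-25 -10.8 0 0;-25 -10.8 0 0;-18 -7.7 0 0;-8.3 -3.5 0 0;0 0 -5 0;0 0 -3 0;0 0 -1.5 0;0 0 0 0;0 0 0 0")

```text
t: 12.05
eef_pos: [0.5081, -0.0847, 0.1308]
tool_rot: [0.0, -0.267, 0.964, -0.0]
contact_force: [-0.2, 0.9, -2.0]
gripper_width: 0.224
grasp_force: 58.8
```

```bash
python3 - <<'E'
from h import *
c=cam("wrist");o=get_obs();print(o["eef_pos"],o["contact_force"])
g=cv2.cvtColor(c["img"],cv2.COLOR_BGR2HSV)
for r in range(196,213): print(r,"S",g[r,306:326,1],"V",g[r,306:326,2])
E
```

```text
[ 0.50801843 -0.0847468   0.13081915] [-0.03768089  1.23220169 -1.26120352]
196 S [23 23 25 25 25 23 25 25 25 23 23 24 23 25 23 25 25 23 26 24] V [164 165 165 166 165 165 165 165 165 165 165 167 165 166 165 165 166 165
 169 177]
197 S [25 25 23 25 23 25 25 23 25 23 25 25 23 23 23 23 23 25 25 24] V [166 165 165 166 166 165 166 166 165 165 166 165 165 165 165 165 165 165
 165 167]
198 S [25 23 26 23 23 25 25 23 23 23 25 23 25 25 23 25 23 25 25 25] V [165 164 166 165 165 166 166 165 165 165 166 165 166 165 165 165 165 166
 166 165]
199 S [25 23 23 25 23 25 23 23 23 23 25 25 25 23 25 25 25 23 23 23] V [166 164 165 165 165 166 165 165 164 165 165 166 165 165 165 166 166 165
 165 165]
200 S [23 23 23 23 23 25 23 23 23 23 25 23 23 23 23 23 25 23 23 25] V [165 165 165 165 165 166 165 165 165 165 165 165 165 165 165 165 164 165
 165 165]
201 S [25 23 23 23 25 23 25 23 25 25 25 25 25 25 25 25 25 25 25 23] V [166 165 165 166 165 165 166 165 165 166 165 165 166 165 165 166 166 165
 166 165]
202 S [23 23 23 25 25 25 25 23 24 25 23 25 23 23 23 25 23 23 23 23] V [165 165 164 166 166 165 166 166 167
[... 876 characters left out ...]
23] V [165 166 165 162 144 109  88  87  88  88  88  86  92 112 145 163 166 165
 165 165]
209 S [23 23 25 24 19  3 15 15 14 17 14 12 14 11  7 19 23 23 25 25] V [165 165 166 160 136  99  87  87  88  89  89  86  89 113 146 165 166 165
 165 165]
210 S [26 23 25 24 17  3 15 15 14 17 14 18 17 11  5 15 23 23 23 23] V [166 165 166 162 134  97  87  87  90  89  88  87  90 113 148 166 167 165
 165 165]
211 S [23 26 23 22 18  5 15 17 17 17 14 15 14 12  5 14 23 23 25 23] V [165 167 166 159 130  96  86  89  88  89  89  87  88 108 143 166 166 165
 165 166]
212 S [25 26 24 21 11  8 17 17 17 14 14 14 18 11  4 15 22 25 25 23] V [166 166 162 149 117  91  88  89  88  89  89  88  87  97 124 151 163 166
 166 165]
```

carry_out(rows="-0.6 -0.6 -1 0;0 0 -0.8 0;0 0 -0.7 0;0 0 -0.6 0;0 0 0 0;0 0 0 0")

```text
t: 12.85
eef_pos: [0.5073, -0.0854, 0.1278]
tool_rot: [0.0, -0.267, 0.964, -0.0]
contact_force: [-1.3, 0.4, 1.4]
gripper_width: 0.229
grasp_force: 58.9
```

carry_out(rows="2.38 0.94 -0.3 0;2.38 0.94 0 0;2.38 0.94 0 0;2.38 0.94 0 0;2.38 0.94 0 0;2.38 0.94 0 0;2.38 0.94 0 0;2.38 0.94 0 0;2.38 0.94 0 0;2.38 0.94 0 0")

```text
t: 14.1
eef_pos: [0.5312, -0.076, 0.1274]
tool_rot: [-0.0, -0.267, 0.964, 0.0]
contact_force: [-1.7, -1.4, 1.9]
gripper_width: 0.226
grasp_force: 59.1
```

```bash
cat > chk.py <<'E'
from h import *
c=cam("wrist");o=get_obs();print(o["eef_pos"],o["contact_force"])
h=cv2.cvtColor(c["img"],cv2.COLOR_BGR2HSV)
for r in range(170,206,3):
    s=h[r,295:340,1].astype(float); k=np.where(s>90)[0]
    print(r,(k.min()+295,k.max()+295,k.mean()+295) if len(k) else None)
for r in (209,211):
    k=np.where(h[r,295:340,2]<125)[0]+295; print("tip",r,k.min(),k.max())
E
python3 chk.py
```

```text
[ 0.53167919 -0.07575121  0.12747358] [-0.1575646  -0.07473371  1.03214567]
170 None
173 None
176 (np.int64(317), np.int64(323), np.float64(320.0))
179 (np.int64(317), np.int64(324), np.float64(320.5))
182 (np.int64(316), np.int64(323), np.float64(319.5))
185 (np.int64(316), np.int64(323), np.float64(319.5))
188 (np.int64(315), np.int64(322), np.float64(318.5))
191 (np.int64(315), np.int64(321), np.float64(318.0))
194 (np.int64(314), np.int64(321), np.float64(317.5))
197 (np.int64(314), np.int64(320), np.float64(317.0))
200 (np.int64(313), np.int64(320), np.float64(316.5))
203 (np.int64(313), np.int64(319), np.float64(316.0))
tip 209 311 319
tip 211 311 319
```

carry_out(rows="2.38 0.94 0 0;2.38 0.94 0 0;2.38 0.94 0 0;2.38 0.94 0 0;2.38 0.94 0 0;2.38 0.94 0 0;2.38 0.94 0 0;2.38 0.94 0 0;2.38 0.94 0 0;2.38 0.94 0 0")

```text
t: 15.4
eef_pos: [0.555, -0.0666, 0.1274]
tool_rot: [-0.0, -0.267, 0.964, -0.0]
contact_force: [-1.6, 0.2, 1.5]
gripper_width: 0.224
grasp_force: 59.1
```

carry_out(rows="2.38 0.94 0 0;2.3 0.94 0 0;0 0 0 0;2.14 -1.4 0 0;2.14 -1.4 0 0;2.14 -1.4 0 0;2.14 -1.4 0 0;2.14 -1.4 0 0;2.14 -1.4 0 0;2.14 -1.4 0 0")

```text
t: 16.65
eef_pos: [0.5746, -0.0747, 0.1274]
tool_rot: [-0.0, -0.267, 0.964, 0.0]
contact_force: [-0.7, 0.6, 1.1]
gripper_width: 0.229
grasp_force: 59.1
```

```bash
python3 chk.py
```

```text
[ 0.5750638  -0.07501945  0.12749765] [0.28760636 0.20557834 1.15395211]
170 (np.int64(338), np.int64(339), np.float64(338.5))
173 (np.int64(337), np.int64(339), np.float64(338.0))
176 (np.int64(336), np.int64(339), np.float64(337.5))
179 (np.int64(336), np.int64(339), np.float64(337.5))
182 (np.int64(335), np.int64(339), np.float64(337.0))
185 (np.int64(335), np.int64(339), np.float64(337.0))
188 (np.int64(334), np.int64(339), np.float64(336.5))
191 (np.int64(334), np.int64(339), np.float64(336.5))
194 (np.int64(333), np.int64(339), np.float64(336.0))
197 (np.int64(332), np.int64(339), np.float64(335.5))
200 (np.int64(325), np.int64(339), np.float64(332.0))
203 (np.int64(319), np.int64(335), np.float64(327.0))
tip 209 311 319
tip 211 311 319
```

carry_out(rows="2.14 -1.4 -0.2 0;2.14 -1.4 0 0;2.14 -1.4 0 0;2.14 -1.4 0 0;2.14 -1.4 0 0;2.14 -1.4 0 0;2.14 -1.4 0 0;2.14 -1.4 0 0;2.14 -1.4 0 0;2.14 -1.4 0 0")

```text
t: 17.95
eef_pos: [0.596, -0.0886, 0.1272]
tool_rot: [-0.0, -0.267, 0.964, 0.0]
contact_force: [-0.9, 1.1, 2.0]
gripper_width: 0.224
grasp_force: 59.1
```

carry_out(rows="2.14 -1.4 0 0;2.14 -1.4 0 0;2.14 -1.4 0 0;2.14 -1.4 0 0;2.14 -1.4 0 0;0 0 0 0;0 0 0 0")

```text
t: 18.82
eef_pos: [0.6073, -0.096, 0.1275]
tool_rot: [0.001, -0.267, 0.964, -0.001]
contact_force: [0.9, -0.4, 1.5]
gripper_width: 0.227
grasp_force: 59.1
```

```bash
python3 - <<'E'
from h import *
c=cam("wrist");o=get_obs();print(o["eef_pos"],o["contact_force"])
h=cv2.cvtColor(c["img"],cv2.COLOR_BGR2HSV)
for r in range(188,214,2): print(r,''.join('#' if s>90 else '.' for s in h[r,290:350,1]),''.join('o' if s<125 else '.' for s in h[r,290:350,2]))
E
```

```text
[ 0.60723141 -0.0959742   0.1275143 ] [-0.10165944 -0.11706046  1.06748925]
188 ............................................................ ............................................................
190 ........................................................#### ............................................................
192 ....................................................######## ............................................................
194 ................................................############ ............................................................
196 ...........................................################# ............................................................
198 .......................................##################... ............................................................
200 ...................................#################........ ............................................................
202 ..............................##################............ ............................................................
204 ...........................#################................ ............................................................
206 ............................###########..................... ......................oooooo................................
208 ..............................#####......................... .....................oooooooo...............................
210 ##.......................................................... .....................ooooooooo..............................
212 ####........................................................ ....................ooooooooooo.............................
```

carry_out(rows="0 0 5 0;0 0 18 0;0 0 30 0;0 0 30.1 0;0 20 0 0;-5 40 0 0;-9 50 0 0;-9 50 0 0;-9 50 0 0;-9 50 0 0")

```text
t: 20.12
eef_pos: [0.5639, 0.1674, 0.2095]
tool_rot: [-0.001, -0.268, 0.963, 0.0]
contact_force: [1.3, 1.2, -1.6]
gripper_width: 0.228
grasp_force: 58.8
```

carry_out(rows="-9 50 0 0;-9 50 0 0;-9 50 0 0;-5.5 40 0 0;0 19.6 0 0;0 0 0 0;0 0 0 0;0 0 -10 0;0 0 -15 0;0 0 0 0")

```text
t: 21.38
eef_pos: [0.5322, 0.3726, 0.1831]
tool_rot: [-0.002, -0.267, 0.964, -0.001]
contact_force: [-0.6, -0.2, -1.0]
gripper_width: 0.226
grasp_force: 58.8
```

carry_out(rows="0 0 0 0;0 0 0 0;0 0 -10 0;0 0 -18 0;0 0 -18 0;0 0 -15 0;0 0 -8 0;0 0 -4 0;0 0 0 0;0 0 0 0")

```text
t: 22.62
eef_pos: [0.5334, 0.3744, 0.1129]
tool_rot: [0.0, -0.267, 0.964, 0.0]
contact_force: [-0.2, 0.4, -1.6]
gripper_width: 0.225
grasp_force: 58.8
```

carry_out(rows="0 0 -0.8 0;0 0 -0.7 0;0 0 -0.5 0;0 0 0 0;0 0 0 0")

```text
t: 23.25
eef_pos: [0.5332, 0.3741, 0.1107]
tool_rot: [0.0, -0.267, 0.964, 0.0]
contact_force: [-1.3, -1.3, 4.4]
gripper_width: 0.226
grasp_force: 59.5
```

Collar is seated (contact force as at the grasp). Release and rise.

carry_out(rows="0 0 0 0;0 0 0 0;0 0 0 0;0 0 0 0;0 0 0 0;0 0 0 0", claw=85)

```text
t: 24.0
eef_pos: [0.5331, 0.3741, 0.1103]
tool_rot: [-0.0, -0.267, 0.964, 0.0]
contact_force: [-0.9, -0.9, -0.2]
gripper_width: 0.989
grasp_force: 0.0
```

carry_out(rows="0 0 5 0;0 0 15 0;0 0 35 0;0 0 50 0;0 0 40 0;0 0 20 0;0 0 0 0")

```text
t: 24.88
eef_pos: [0.534, 0.3748, 0.2784]
tool_rot: [0.002, -0.267, 0.964, 0.001]
contact_force: [0.3, -0.4, -1.0]
gripper_width: 0.993
grasp_force: 0.0
```

```bash
python3 - <<'E'
from h import *
np.set_printoptions(precision=4,suppress=True)
c=cam("wrist");o=get_obs();print(o["eef_pos"],o["t"],o["contact_force"],o["gripper_width"])
for k,z in dict(stylus_seat=.09,rest_seat=.09,stylus_tip=.02).items():
    for r in place_of("wrist",k)[:3]: print(k,round(r["confidence"],2),np.round(r["centre"],1),atz(c,r["centre"],z)[:2])
a=ortho(c,.465,.605,.305,.445,.09)
a=np.hstack([cv2.resize(np.clip(a.astype(float)*1.6,0,255).astype(np.uint8),(400,400)),cv2.resize(c["img"],(400,400))[:, :]])
cv2.imwrite("pics/o6.png",a)
E
```

```text
[0.5333 0.3742 0.2764] 24.925 [-0.6018  0.0152 -0.3108] 0.9942804157200269
stylus_seat 0.89 [315.  179.2] [0.5311 0.3751]
stylus_seat 0.64 [403.5  79. ] [0.3948 0.3985]
rest_seat 0.25 [312.8 266.4] [0.6254 0.4288]
stylus_tip 0.69 [382.2  90.6] [0.4036 0.3963]
```

View pics/o6.png

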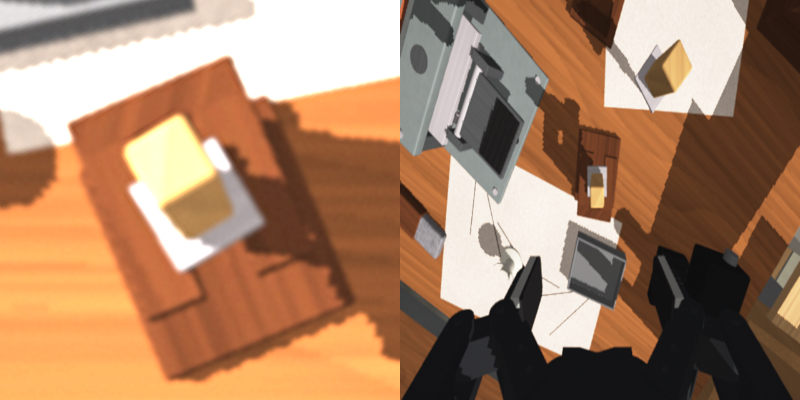

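carry_out(rows="0 -20 0 9;2 -45 0 9;2 -60 0 9;2 -60 0 9;2 -60 0 9;2 -60 0 9;2 -60 0 0;2 -60 0 0;2 -60 0 0", claw=0)

```text
t: 26.2
eef_pos: [0.5475, -0.0593, 0.271]
tool_rot: [-0.005, -0.676, 0.737, 0.002]
contact_force: [-0.2, 0.8, -1.2]
gripper_width: -0.002
grasp_force: 0.0
```

carry_out(rows="0 -60 0 0;0 -40 -20 0;0 -14 -40 0;0 0 -40 0;0 0 -30 0;0 0 0 0;0 0 0 0")

```text
t: 27.08
eef_pos: [0.5488, -0.1445, 0.14]
tool_rot: [-0.008, -0.677, 0.736, 0.002]
contact_force: [-0.0, -0.3, 0.2]
gripper_width: -0.002
grasp_force: 0.0
```

```bash
python3 - <<'E'
from h import *
np.set_printoptions(precision=4,suppress=True)
c=cam("wrist");o=get_obs();print(o["eef_pos"],o["t"],o["contact_force"],o["gripper_width"],o["tool_rot"],-c["M"][:3,:3].T@c["M"][:3,3])
for k,z in dict(handle_top=.084,treadle_pad=.07,seam_bend=.038,panel=.032,press=0).items():
    for r in place_of("wrist",k)[:3]: print(k,round(r["confidence"],2),np.round(r["centre"],1),atz(c,r["centre"],z)[:2])
r=outline_of("wrist","handle_top")
print([(x["confidence"],x["centre"]) for x in r[:2]])
a=ortho(c,.44,.68,-.25,.03,.038,.0005);h=cv2.cvtColor(a,cv2.COLOR_BGR2HSV)
m=((h[...,0]<18)&(h[...,1]>95)).astype(np.uint8)
n,l,s,ct=cv2.connectedComponentsWithStats(m)
for i in range(1,n):
    if s[i][4]>1000:
        ys,xs=np.where(l==i);print(s[i],cv2.minAreaRect(np.stack([.68-ys*.0005,-.25*0+.03-xs*.0005],1).astype(np.float32)*1000))
cv2.imwrite("pics/o7.png",a)
E
```

```text
[ 0.5492 -0.1446  0.1405] 27.125 [0.1143 0.0314 0.1921] -0.0012989641004590537 [-0.0073 -0.6771  0.7359  0.0019] [ 0.5446 -0.2144  0.2839]
handle_top 0.68 [341.2 276.5] [ 0.5317 -0.1   ]
handle_top 0.66 [309.2 197.8] [ 0.5501 -0.162 ]
seam_bend 0.3 [282.2 279.6] [ 0.5826 -0.0752]
[(0.55, [306.2, 220.8])]
[  150     0   213    69 11530] ((663.0, -98.0), (106.0, 34.0), 90.0)
[ 176  107  149  283 5101] ((555.8145751953125, -94.98583221435547), (63.610939025878906, 136.75064086914062), 84.7461929321289)
[  119   121   441   360 36766] ((529.75, -139.50001525878906), (179.49996948242188, 219.99996948242188), 0.0)
[ 346  226   57   71 1975] ((549.1034545898438, -157.24139404296875), (26.542356491088867, 35.11576843261719), 86.633544921875)
[  16  418   61   47 1266] ((459.1240234375, 7.140561103820801), (11.446052551269531, 34.93362045288086), 48.57633590698242)
```

carry_out(rows="-1 -15 0 0;-1 -30 0 0;-1 -27 0 0;0 0 0 0;0 0 -20 0;0 0 -35 0;0 0 -30 0;0 0 -10 0;0 0 0 0")

```text
t: 28.55
eef_pos: [0.545, -0.2158, 0.0437]
tool_rot: [-0.008, -0.678, 0.735, 0.003]
contact_force: [0.9, 0.3, -0.7]
gripper_width: -0.001
grasp_force: 0.0
```

carry_out(rows="1 10 0 0;1 10 0 0;0.4 5 0 0;0.4 5 0 0;0.7 8 0 0;0.9 10 0 0;0.9 10 0 0;0.9 10 0 0;0.9 10 0 0;0.9 10 0 0")

```text
t: 29.8
eef_pos: [0.5535, -0.1281, 0.0444]
tool_rot: [-0.008, -0.677, 0.736, 0.002]
contact_force: [0.6, -5.2, 1.2]
gripper_width: 0.002
grasp_force: 0.0
```

carry_out(rows="0.8 9 0 0;0.8 9 0 0;0.7 8 0 0;0.7 8 0 0;0.6 7 0 0;0.6 7 0 0;0.4 5 0 0")

```text
t: 30.68
eef_pos: [0.5579, -0.0752, 0.0443]
tool_rot: [-0.008, -0.677, 0.736, 0.003]
contact_force: [1.3, -4.4, 0.8]
gripper_width: 0.004
grasp_force: 0.0
```

carry_out(rows="0.4 4 0 0;0.4 4 0 0;0.4 4 0 0;0.4 4 0 0")

```text
t: 31.18
eef_pos: [0.5595, -0.0596, 0.0443]
tool_rot: [-0.008, -0.677, 0.736, 0.003]
contact_force: [1.4, -4.6, 2.0]
gripper_width: 0.004
grasp_force: 0.0
```

carry_out(rows="0.4 4 0 0;0.4 4 0 0;0.4 4 0 0")

```text
t: 31.55
eef_pos: [0.5607, -0.0475, 0.0443]
tool_rot: [-0.008, -0.677, 0.736, 0.003]
contact_force: [0.3, -4.8, 1.2]
gripper_width: -0.004
grasp_force: 0.0
```

carry_out(rows="0.4 4 0 0;0.3 3 0 0;0.3 3 0 0")

```text
t: 31.92
eef_pos: [0.5609, -0.0434, 0.0443]
tool_rot: [-0.012, -0.676, 0.737, 0.001]
contact_force: [-1.8, -21.5, 8.3]
gripper_width: -0.002
grasp_force: 0.0
```

carry_out(rows="0.3 3 0 0;0.2 2 0 0;0.2 2 0 0")

```text
t: 32.3
eef_pos: [0.5608, -0.0435, 0.0442]
tool_rot: [-0.015, -0.673, 0.739, -0.002]
contact_force: [-5.4, -34.8, 14.2]
gripper_width: -0.001
grasp_force: 0.0
```

carry_out(rows="-1 -10 0 0;-1 -15 0 0;-1 -25 0 0;0 -10 20 0;0 0 50 0;0 0 50 0;0 0 0 0;0 0 0 0")

```text
t: 33.3
eef_pos: [0.5589, -0.0901, 0.1638]
tool_rot: [-0.008, -0.677, 0.736, 0.003]
contact_force: [-0.3, 0.4, -0.8]
gripper_width: -0.003
grasp_force: 0.0
```

```bash
python3 - <<'E'
from h import *
np.set_printoptions(precision=4,suppress=True)
c=cam("wrist");s=cam("top");o=get_obs();print(o["eef_pos"],o["t"],o["contact_force"])
for n,q in(("wrist",c),("top",s)):
  for k,z in dict(handle_top=.084,treadle_pad=.07).items():
    for r in place_of(n,k)[:3]: print(n,k,round(r["confidence"],2),np.round(r["centre"],1),atz(q,r["centre"],z)[:2])
E
```

```text
[ 0.5583 -0.0904  0.1628] 33.4 [-0.0913 -0.8359 -0.7127]
top handle_top 0.59 [311.6 199.9] [ 0.5674 -0.0121]
top treadle_pad 0.67 [241.8 192.1] [0.5958 0.1931]
top treadle_pad 0.6 [186.6 216.5] [0.5275 0.3557]
top treadle_pad 0.35 [311.1 203.3] [ 0.5583 -0.0102]
```

carry_out(rows="2 20 20 0;4 40 0 0;5 45 0 0;5 45 0 0;5 45 0 0;5 45 0 0;4 30 0 0;2 13 0 0;0 0 0 0;0 0 0 0")

```text
t: 34.85
eef_pos: [0.5916, 0.1906, 0.1844]
tool_rot: [-0.008, -0.676, 0.737, 0.002]
contact_force: [0.8, -1.5, -0.2]
gripper_width: -0.001
grasp_force: 0.0
```

```bash
python3 - <<'E'
from h import *
np.set_printoptions(precision=4,suppress=True)
c=cam("wrist");o=get_obs();print(o["eef_pos"],o["t"],o["contact_force"])
for k,z in dict(handle_top=.084,treadle_pad=.07).items():
    for r in place_of("wrist",k)[:3]: print(k,round(r["confidence"],2),np.round(r["centre"],1),atz(c,r["centre"],z)[:2])
E
```

```text
[0.5917 0.1903 0.1843] 34.9 [-0.0457 -0.1269  0.1862]
treadle_pad 0.67 [319.5 206.4] [0.586  0.1969]
```

carry_out(rows="-3 4 -20 0;0 0 -35 0;0 0 -30 0;0 0 -15 0;0 0 -6 0;0 0 -4 0;0 0 -4 0;0 0 0 0")

```text
t: 36.0
eef_pos: [0.5886, 0.1962, 0.0706]
tool_rot: [-0.008, -0.677, 0.736, 0.002]
contact_force: [0.5, 0.7, 0.5]
gripper_width: -0.0
grasp_force: 0.0
```

carry_out(rows="0 0 -4 0;0 0 -4 0;0 0 -4 0;0 0 -2 0;0 0 0 0")

```text
t: 36.62
eef_pos: [0.5889, 0.1967, 0.0568]
tool_rot: [-0.007, -0.677, 0.736, 0.002]
contact_force: [0.3, 1.3, 6.6]
gripper_width: 0.001
grasp_force: 3.2
```

carry_out(rows="0 0 -2 0;0 0 -1.5 0;0 0 -1 0;0 0 0 0")

```text
t: 37.12
eef_pos: [0.5891, 0.1965, 0.0539]
tool_rot: [-0.007, -0.677, 0.736, 0.002]
contact_force: [-3.3, -1.9, 18.3]
gripper_width: -0.003
grasp_force: 8.6
```

carry_out(rows="0 0 -1 0;0 0 -1 0;0 0 0 0;0 0 0 0")

```text
t: 37.62
eef_pos: [0.5892, 0.1966, 0.0535]
tool_rot: [-0.007, -0.677, 0.736, 0.001]
contact_force: [-8.4, -4.7, 30.5]
gripper_width: 0.006
grasp_force: 14.2
```

carry_out(rows="0 0 4 0;0 0 5 0;0 0 6 0;0 0 8 0;0 0 15 0;0 0 30 0;0 0 40 0;0 0 30 0;0 0 0 0;0 0 0 0")

```text
t: 38.88
eef_pos: [0.5879, 0.1956, 0.1873]
tool_rot: [-0.009, -0.677, 0.736, 0.003]
contact_force: [-0.2, 0.3, -0.4]
gripper_width: -0.001
grasp_force: 0.0
```

```bash
python3 - <<'E'
from h import *
np.set_printoptions(precision=4,suppress=True)
c=cam("wrist");s=cam("top");o=get_obs();print(o["eef_pos"],o["t"],o["contact_force"])
for n,q in(("wrist",c),("top",s)):
  for k,z in dict(handle_top=.084,treadle_pad=.07,stylus_seat=.09).items():
    for r in place_of(n,k)[:2]: print(n,k,round(r["confidence"],2),np.round(r["centre"],1),atz(q,r["centre"],z)[:2])
print(hand_in())
E
```

```text
[0.5877 0.1956 0.1866] 38.975 [-0.939  -0.0187  0.2322]
wrist treadle_pad 0.85 [315.6 201.2] [0.5853 0.1976]
top handle_top 0.67 [313.6 203.3] [ 0.5573 -0.0177]
top treadle_pad 0.69 [238.9 193.2] [0.5927 0.2017]
top stylus_seat 0.66 [172.9 261. ] [0.4001 0.3892]
top stylus_seat 0.57 [179.2 213.8] [0.5351 0.3709]
the job is handed in; nothing more can be done
None
```

I burnished the whole seam lightly, hung the stylus back in its rest, pushed the carriage to its stop, pressed the treadle to its stop and let it up, then handed the job in at about 39 s; no verdict came back.

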